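Release the ratchet clamp and free the flask

ROBOT

A 6-joint arm with a two-finger parallel gripper is mounted at the origin on a cart in front of the work surface, level with it; the furniture and walls round the work are solid. World frame = base frame: x ahead of the robot, y to its left, z up, the work surface at z = 0. Lengths are in m, angles in rad, forces in N, time in s.
With the tool pointing down it reaches from about 0.375 to 0.9 m from the base axis. Payload 3.1 kg.
Tool frame: the origin (TCP) lies between the finger pads; the fingertips stand 19 mm ahead of it and the grasp point (between the pads) is the TCP; y points along the fingers, x is the direction in which the jaws open and shut, and the axes are right-handed (so a half turn about y gives the same grasp; the last joint's range is limited). The gripper opens to 85 mm and grips with 20 to 120 N. Pads are 22 mm wide; open, the fingers measure 114 mm over their backs; the gripper's body (76 mm by 85 mm) begins 54 mm behind the grasp point. The pads swing forward as they close: fully open they stand 13 mm farther back than shut.
Start: joints at [1.06, 0.527, 1.433, -0, 1.181, -0.178], TCP at [0.204, 0.591, 0.25] pointing down, gripper open.
Joint ranges: [-3.08, 3.08], [-0.75, 2.2], [0.22, 2.44], [-1.43, 4.57], [0, 2.65], [-2.85, 2.85]. Speed limits (rad/s): [2.79, 2.79, 3.14, 3.14, 3.14, 3.14].

INTERFACE

Orientations are given as [roll, pitch, yaw] about the fixed x, y, z axes, in that order (R = Rz(yaw) Ry(pitch) Rx(roll)).
In Python, from workcell import arm gives the robot as it stands.
- The arm moves only by the tool jog_arm, never from a script. Its argument "deltas" is a list of rows, each an object of numbers: "x", "y", "z": the shift along the tool's x, y, z normalised to -1 to 1, where 1 is 300 mm; "spin": the turn about the tool's y normalised to -1 to 1, where 1 is 30 degrees. In form: [{"x": .., "y": .., "z": .., "spin": ..}, ...]. A call has 1 to 20 rows; each row is the pose to reach, as a shift and turn from the pose measured when the call began, along the tool's axes at that moment; what a row does not reach only later rows make up. A row lasts 1/12 s, in which the tool goes at most 41.7 mm and 7.16 degrees, less where a joint would pass 70% of its speed; a pose out of reach is approached as far as the arm can. A call with a number of a shift or a turn outside -1 to 1 is refused whole. A call with a gripper value outside its range is refused whole. "gripper" is the opening, from 0 (shut) to 1 (fully open), set as the call begins (left out, the last holds). The fingers move at their own pace and stop on an object; "newtons" is the grip in N (left out, the last holds). Time passes only in rows, so rows that repeat a pose let the fingers close. It gives the time, the measured TCP pose, the force and the opening at its end, in the units of the state.
- arm.get_state(): the state, without advancing time (a new reading comes with each control period).
- arm.capture(name): name is "side" or "top" or "wrist"; returns the picture (480x640x3 uint8, red, green, blue); there is no depth.
- arm.get_calibration(name): a dict with "camera_matrix" (3x3 intrinsics, pixels), "R" (3x3) and "t" (3): a world point X has camera coordinates R X + t; the wrist camera has in their place "T_tool_cam" (4x4, takes a point from camera to tool coordinates, whose origin is the TCP and whose axes are the tool frame's). Camera axes: x right, y down, z forward; pixel columns grow to the right and rows downward; lengths in m; the calibration is good to about 2 mm. A picture is of the moment at which its call begins: read the wrist's pose just before it. get_calibration takes no time and is no camera call.
- arm.close_job(): hands the job in, once; it reports no verdict.
The state is a dict: "time": time; "qpos": joint angles; "qvel": joint speeds; "effort": joint torques, N m; "position": TCP position; "tool_rot": TCP orientation; "wrist_force": force on the tool from outside, world axes, zero at the start; "wrist_torque": the same for the moment, N m; "opening": finger opening in m.
Only numpy, scipy, OpenCV 4.12 (cv2) and the standard library are available. Lean on these libraries where they do the work, as an engineer would, in place of code of your own. Each camera call takes 0.05 s, during which the arm holds its last target.

TASK

The small flask is locked in the ratchet clamp. Press the pawl's thumb pad down just far enough to lift the pawl off the ratchet wheel, keep it lifted while you push the jaw all the way back to its end stop, then take the flask out and stand it upright in the round steel dish. Go gently: do not force or ram the pawl or the clamp, do not pull the flask out before the jaw is back, and leave the other things where they are.

Things in the scene. Friction and masses are not known exactly. Their poses are not given: they have to be found in the camera images.
- clamp: fixed ratchet clamp: steel base plate 226 x 72 x 8 mm with rails. Origin on the table under the wheel (jaw clamped); x runs along the rails the way the jaw backs off, z up. V block (top at 44 mm) round x = -75 mm; the flask stands on the plate at x = -53 mm. The jaw's two prongs reach over the flask's shoulder at 103 mm above the table; they clear it once the jaw is back
- jaw (a joint): travel of the sliding jaw (m): 0 clamped on the flask, 0.0435 back against its end stop. It carries pawl and ratchet wheel (12 saw teeth, 50 mm across; one tooth = 6.3 mm of travel). Sliding friction about 2.5 N, plus 25 N per m/s; stays where left. With the pawl in the teeth it cannot back off
- pawl: steel pawl, a rocker on the jaw. Origin: its pivot, 62 mm above the table, clamp x = 30 mm + jaw travel. Nose 30 mm to -x, in the wheel's top teeth; thumb pad to +x. Sprung nose-down: pressing the pad takes 3.5 N to start, about 6 N when the nose clears the teeth (about 9 mm of pad travel), hard stop at about 11 mm. Drops back when let go. Bends above 20 N
- pawl_pad (a point): nominal middle of the top of the thumb pad (36 mm along x, 38 mm wide), 43 mm from the pivot, 68.5 mm above the table. The real pad sits on an adjusting screw, at rest up to 10 mm higher or lower than this point: feel for it. At its outer end (+x), 15 mm from here, stands a lip 12 mm high over the pad, 5 mm thick, 38 mm wide: push its inner side to slide the jaw back
- flask_mid (a point): the centre of the small aluminium flask: 41 mm diameter, 106 mm tall, z along its length; this point is 53 mm above its foot. Body straight to about 80 mm, then a shoulder to a 24 mm screw cap; about 60 to 130 g
- dish_floor (a point): the centre of the inner floor of the round steel dish, fixed to the table: outer diameter 72 mm, inner 66 mm, floor 4 mm and rim 12 mm above the table
- attar_pot: tiny bottle with black cap, 33 mm wide, 34 mm tall, a bystander; origin under its centre
- yellow_lid: jar lid lying flat, 78 mm wide, 15 mm high, a bystander; origin under its centre
- gloss_pen: pen lying flat, 140 x 16 mm, long along its y, a bystander; origin under its centre
- resin_jar: small jar with cream lid, 54 mm wide, 32 mm tall, a bystander; origin under its centre
- white_cap: loose bottle cap, 33 mm wide, 20 mm tall, a bystander; origin under its centre
There are look-alikes about, which are no part of the job. Of the things that look like the part that bears flask_mid, the larger one is meant. Leave any brown look-alike of the clamp alone.

How it is judged:
By the outcome, as a careful person would: the job done as asked, in the order asked, and still so for the second after the job is handed in, with the robot touching nothing.
It also fails if it takes over 72 s, if anything falls off the work surface, if the arm or the gripper's body presses on something with over 40 N, if the wrist force passes 120 N, or if a joint passes its speed limit or range.

## Working session

There is one attempt and no reset: what is moved stays moved. The work goes in short steps, Python scripts to look and compute and a tool call to move; the robot and the scene stay as the last step left them, time stands still between calls to the robot, and variables do not carry over. Pictures are saved under pics/ and viewed, and the job is handed in when it is done.

Besides the shell and the picture viewer there is one more tool, called in YAML: its name, and indented under it one key for each argument. jog_arm: Moves the arm, as the interface text tells. Scaled input: -1 to 1 covers 300 mm each way for a shift and 30 degrees each way for a turn. Its arguments: {"type":"object","properties":{"deltas":{"type":"array","items":{"type":"object","properties":{"x":{"type":"number"},"y":{"type":"number"},"z":{"type":"number"},"spin":{"type":"number"}}}},"gripper":{"type":"number"},"newtons":{"type":"number"}},"required":["deltas"]}

```bash
mkdir -p pics; ls; python3 - <<'E'
from workcell import arm
import cv2,numpy as np
s=arm.get_state(); print({k:np.round(v,3).tolist() for k,v in s.items()})
for n in ["side","top"]:
    im=arm.capture(n); cv2.imwrite(f"pics/{n}0.png",im[:,:,::-1])
    c=arm.get_calibration(n); print(n,{k:np.round(v,4).tolist() for k,v in c.items()})
print(arm.get_calibration("wrist"))
E
```

```text
pics
{'time': 0.0, 'qpos': [1.061, 0.528, 1.434, -0.0, 1.181, -0.178], 'qvel': [-0.0, -0.0, -0.001, 0.001, 0.0, -0.0], 'effort': [-0.001, -44.235, -17.802, -0.001, 0.009, 0.0], 'position': [0.203, 0.59, 0.249], 'tool_rot': [-1.57, 0.002, 1.239], 'wrist_force': [0.745, 0.179, -0.345], 'wrist_torque': [-0.018, 0.033, -0.008], 'opening': 0.085}
side {'camera_matrix': [[520.1674, 0.0, 320.7635], [0.0, 520.1674, 231.0353], [0.0, 0.0, 1.0]], 'R': [[-0.998, 0.06, 0.018], [0.0253, 0.6489, -0.7605], [-0.0573, -0.7585, -0.6491]], 't': [0.5137, 0.0039, 1.3244]}
top {'camera_matrix': [[510.8223, 0.0, 310.7268], [0.0, 510.8223, 239.5834], [0.0, 0.0, 1.0]], 'R': [[-0.005, -1.0, -0.0016], [-0.996, 0.0051, -0.0889], [0.0889, 0.0011, -0.996]], 't': [0.0897, 0.5311, 1.1038]}
{'camera_matrix': array([[397.78752707,   0.        , 318.40496182],
       [  0.        , 397.78752707, 242.80540435],
       [  0.        ,   0.        ,   1.        ]]), 'T_tool_cam': array([[ 9.99999123e-01, -1.16564176e-03,  6.29060516e-04,
        -7.10761615e-04],
       [-9.74833551e-04, -3.26146525e-01,  9.45318726e-01,
        -1.24911227e-01],
       [-8.96737084e-04, -9.45318510e-01, -3.26147376e-01,
         8.37828992e-02],
       [ 0.00000000e+00,  0.00000000e+00,  0.00000000e+00,
         1.00000000e+00]])}
```

View pics/side0.png

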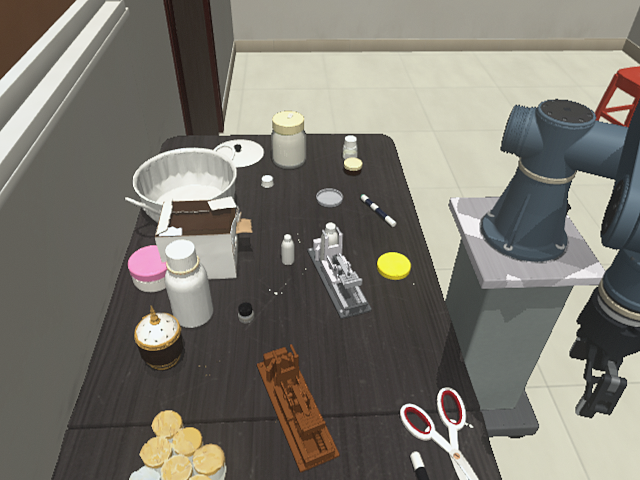

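View pics/top0.png

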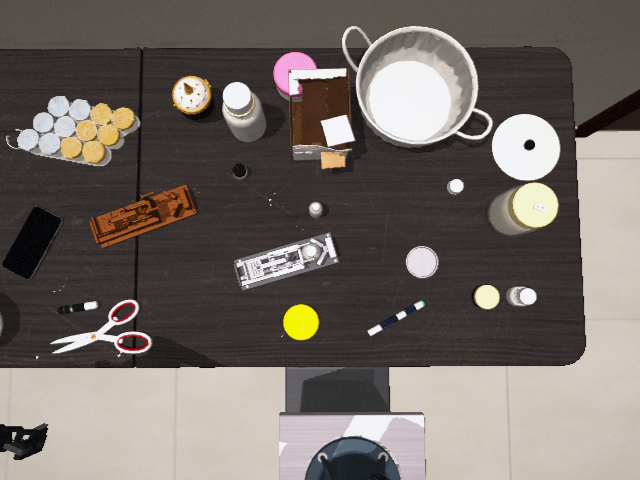

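The side view shows the steel clamp around (340,270) with a flask in it at (331,235). A second small bottle stands loose at (288,250). The dish is at (329,198) and the brown look-alike clamp at (298,405). In the top view the clamp is at (287,262), the flask at (312,250), the loose bottle at (316,210) and the dish at (422,262). I'll enlarge both to confirm.

```bash
python3 - <<'E'
import cv2,numpy as np
a=cv2.imread("pics/side0.png")[205:325,265:425]; b=cv2.imread("pics/top0.png")[190:300,225:350]
cv2.imwrite("pics/c_side.png",cv2.resize(a,None,fx=5,fy=5,interpolation=cv2.INTER_CUBIC))
cv2.imwrite("pics/c_top.png",cv2.resize(b,None,fx=5,fy=5,interpolation=cv2.INTER_CUBIC))
E
```

```text
(no output)
```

View pics/c_side.png

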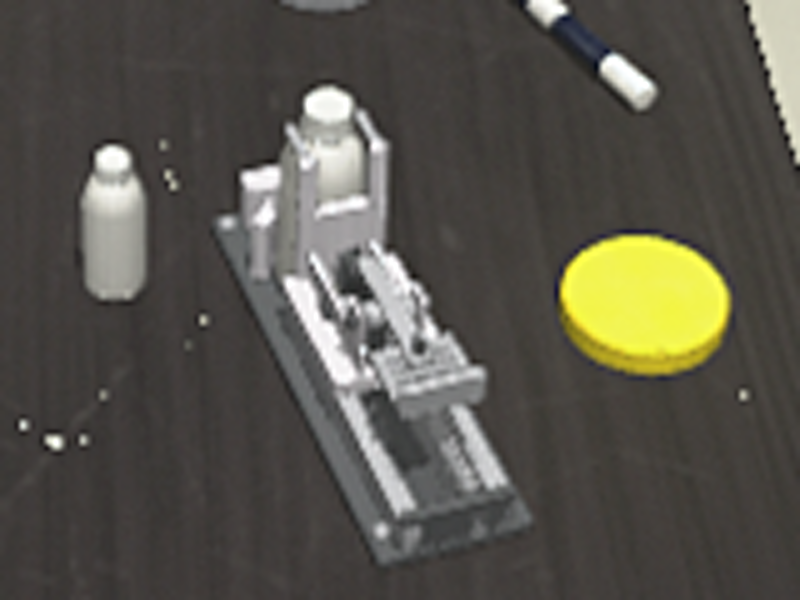

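View pics/c_top.png

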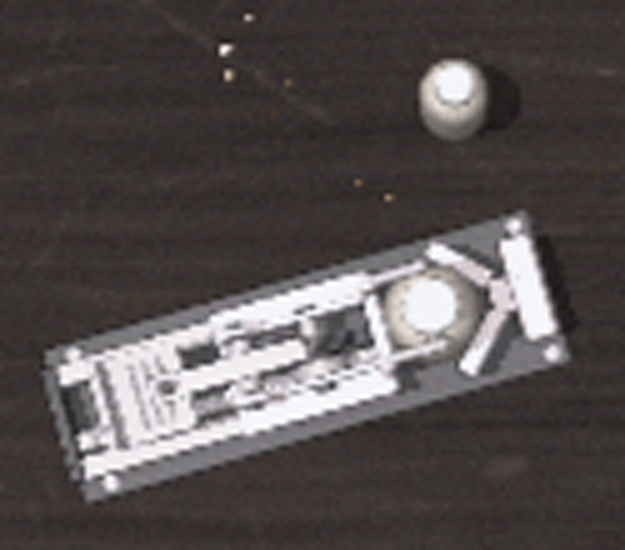

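```bash
cat > h.py <<'E'
import numpy as np
from workcell import arm
from scipy.spatial.transform import Rotation as Ro
def ray(n,uv,cal=None):
    c=arm.get_calibration(n);K=np.array(c["camera_matrix"]);R=np.array(c["R"]);t=np.array(c["t"])
    d=R.T@np.linalg.inv(K)@np.array([uv[0],uv[1],1.]);return -R.T@t,d
def wray(uv,s):
    c=arm.get_calibration("wrist");K=c["camera_matrix"];T=c["T_tool_cam"]
    R=Ro.from_euler('xyz',s["tool_rot"]).as_matrix();p=np.array(s["position"])
    return R@T[:3,3]+p, R@T[:3,:3]@np.linalg.inv(K)@np.array([uv[0],uv[1],1.])
def plane(r,z):
    o,d=r;return o+d*(z-o[2])/d[2]
def cross(r1,r2):
    A=np.stack([r1[1],-r2[1]],1);k=np.linalg.lstsq(A,r2[0]-r1[0],rcond=None)[0]
    a=r1[0]+k[0]*r1[1];b=r2[0]+k[1]*r2[1];return (a+b)/2,np.linalg.norm(a-b)
def proj(n,X):
    c=arm.get_calibration(n);p=np.array(c["camera_matrix"])@(np.array(c["R"])@X+np.array(c["t"]));return p[:2]/p[2]
E
python3 - <<'E'
from h import *
import cv2
np.set_printoptions(precision=4,suppress=True)
C=[(45,353),(525,210),(570,358),(88,502)]
P=[plane(ray("top",(225+u/5,190+v/5)),.008) for u,v in C]
P=np.array(P);print(P)
S=[(378,565),(532,520),(218,218)]
print("side",[plane(ray("side",(265+u/5,205+v/5)),.008) for u,v in S])
e=P[[0,3]].mean(0);f=P[[1,2]].mean(0);print("len",np.linalg.norm(e-f),"wid",np.linalg.norm(P[0]-P[3]),np.linalg.norm(P[1]-P[2]))
x=(e-f)/np.linalg.norm(e-f);print("xdir",x,"yaw",np.arctan2(x[1],x[0]),"centre",P.mean(0))
print("cap top",plane(ray("top",(225+435/5,190+305/5)),.114), plane(ray("side",(265+328/5,205+100/5)),.114),cross(ray("top",(225+435/5,190+305/5)),ray("side",(265+328/5,205+100/5))))
im=cv2.imread("pics/top0.png")
print("dish", [plane(ray("top",(422,262)),z) for z in(.012,)], plane(ray("side",(329,198)),.012))
print("loose", plane(ray("top",(316,209)),.08))
for n,u in dict(lid=(301,322),pen=(397,317),pot=(240,171)).items(): print(n,plane(ray("top",u),.015))
E
```

```text
[[0.4868 0.2584 0.008 ]
 [0.5498 0.0438 0.008 ]
 [0.4834 0.0243 0.008 ]
 [0.4206 0.2388 0.008 ]]
side [array([0.4892, 0.2651, 0.008 ]), array([0.4212, 0.2433, 0.008 ]), array([0.547 , 0.0471, 0.008 ])]
len 0.22361699978443492 wid 0.06909410598388523 0.06924615229491028
xdir [-0.2814  0.9596  0.    ] yaw 1.8560326938256417 centre [0.4851 0.1413 0.008 ]
cap top [0.5003 0.0845 0.114 ] [0.5001 0.0873 0.114 ] (array([0.5002, 0.0845, 0.1117]), np.float64(0.0005713685218065321))
dish [array([ 0.4814, -0.1598,  0.012 ])] [ 0.4838 -0.1481  0.012 ]
loose [0.5912 0.0755 0.08  ]
lid [0.351  0.1093 0.015 ]
pen [ 0.3608 -0.1014  0.015 ]
pot [0.6882 0.2455 0.015 ]
```

```bash
cat >> h.py <<'E'
def go(target,yaw=None,s=None):
    """units for jog_arm: target TCP world, yaw of tool x"""
    s=s or arm.get_state();R=Ro.from_euler('xyz',s["tool_rot"]).as_matrix()
    d=R.T@(np.array(target)-np.array(s["position"]))/.3
    y=np.arctan2(R[1,0],R[0,0]); sp=0 if yaw is None else -np.degrees((yaw-y))/30
    print("x %.4f y %.4f z %.4f spin %.3f"%(*d,sp))
E
python3 - <<'E'
from h import *
import cv2
go([.465,.205,.22],1.856-np.pi/2)
im=cv2.imread("pics/top0.png")
g=cv2.cvtColor(im,cv2.COLOR_BGR2GRAY)
for n,roi in dict(dish=(395,235,60,55)).items():
    x,y,w,h=roi; m=(g[y:y+h,x:x+w]>90).astype(np.uint8)
    c=max(cv2.findContours(m,0,2)[0],key=cv2.contourArea); (u,v),ax,_=cv2.fitEllipse(c); print(n,u+x,v+y,ax,plane(ray("top",(u+x,v+y)),.012))
im=cv2.imread("pics/side0.png");g=cv2.cvtColor(im,cv2.COLOR_BGR2GRAY)
x,y,w,h=305,180,50,35;m=(g[y:y+h,x:x+w]>90).astype(np.uint8)
c=max(cv2.findContours(m,0,2)[0],key=cv2.contourArea); (u,v),ax,_=cv2.fitEllipse(c); print(u+x,v+y,ax,plane(ray("side",(u+x,v+y)),.01))
E
```

```text
x -0.9302 y 0.0994 z -1.2434 spin 1.822
dish 421.83502769470215 261.71901512145996 (31.564729690551758, 32.4702033996582) [ 0.48199207 -0.15946578  0.012     ]
329.1387519836426 197.16438484191895 (18.638248443603516, 25.992033004760742) [ 0.48292339 -0.15445356  0.01      ]
```

jog_arm:
  deltas:
    - {"x": -0.07,"z": -0.1,"spin": 0.23}
    - {"x": -0.14,"z": -0.19,"spin": 0.45}
    - {"x": -0.21,"z": -0.28,"spin": 0.65}
    - {"x": -0.28,"z": -0.37,"spin": 0.85}
    - {"x": -0.35,"z": -0.47,"spin": 1}
    - {"x": -0.42,"z": -0.56,"spin": 1}
    - {"x": -0.49,"z": -0.65,"spin": 1}
    - {"x": -0.49,"z": -0.65,"spin": 1}
    - {"x": -0.49,"z": -0.65,"spin": 1}

```text
$.deltas[0]: bad value
```

```bash
python3 -c "
from h import *
go([.47,.205,.22],1.856-np.pi/2); s=arm.get_state();print(s['time'],s['position'],s['tool_rot'])"
```

```text
x -0.9247 y 0.0993 z -1.2592 spin 1.822
0.1 [0.20324985 0.59038659 0.24938697] [-1.57043372  0.00198564  1.23900313]
```

jog_arm:
  deltas:
    - {"x": -0.07,"y": 0,"z": -0.1,"spin": 0.23}
    - {"x": -0.14,"y": 0,"z": -0.19,"spin": 0.45}
    - {"x": -0.21,"y": 0,"z": -0.28,"spin": 0.65}
    - {"x": -0.28,"y": 0,"z": -0.37,"spin": 0.85}
    - {"x": -0.35,"y": 0,"z": -0.47,"spin": 1}
    - {"x": -0.42,"y": 0,"z": -0.56,"spin": 1}
    - {"x": -0.49,"y": 0,"z": -0.65,"spin": 1}
    - {"x": -0.49,"y": 0,"z": -0.65,"spin": 1}
    - {"x": -0.49,"y": 0,"z": -0.65,"spin": 1}

```text
time: 0.85
position: [0.3405, 0.3865, 0.2494]
tool_rot: [-1.571, 0.003, 0.712]
wrist_force: [0.2, 0.2, 0.4]
opening: 0.0852
```

```bash
python3 -c "
from h import *
go([.47,.205,.22],1.856-np.pi/2); s=arm.get_state();print(s['time'],s['position'],s['tool_rot'])"
```

```text
x -0.0680 y 0.0985 z -0.7401 spin 0.814
0.85 [0.34052689 0.38652954 0.24943209] [-1.57112574  0.0026739   0.71151904]
```

Next, above the pad with the gripper shutting.

jog_arm:
  deltas:
    - {"x": -0.01,"y": 0.02,"z": -0.12,"spin": 0.2}
    - {"x": -0.02,"y": 0.04,"z": -0.24,"spin": 0.4}
    - {"x": -0.04,"y": 0.06,"z": -0.36,"spin": 0.6}
    - {"x": -0.05,"y": 0.08,"z": -0.48,"spin": 0.814}
    - {"x": -0.06,"y": 0.1,"z": -0.6,"spin": 0.814}
    - {"x": -0.068,"y": 0.1,"z": -0.74,"spin": 0.814}
    - {"x": -0.068,"y": 0.1,"z": -0.74,"spin": 0.814}
    - {"x": -0.068,"y": 0.1,"z": -0.74,"spin": 0.814}
    - {"x": -0.068,"y": 0.1,"z": -0.74,"spin": 0.814}
    - {"x": -0.068,"y": 0.1,"z": -0.74,"spin": 0.814}
    - {"x": -0.068,"y": 0.1,"z": -0.74,"spin": 0.814}
    - {"x": -0.068,"y": 0.1,"z": -0.74,"spin": 0.814}
  gripper: 0
  newtons: 20

```text
time: 1.85
position: [0.469, 0.2064, 0.2196]
tool_rot: [-1.572, 0.003, 0.288]
wrist_force: [0.4, 0.8, 0.3]
opening: -0.0002
```

```bash
python3 -c "
from h import *
import cv2,json
s=arm.get_state();print(s['time'],s['position'],s['tool_rot'],s['wrist_force'],s['opening'])
for n in ['wrist','side']: cv2.imwrite('pics/%s1.png'%n,arm.capture(n)[:,:,::-1])
a=cv2.imread('pics/side1.png')[205:325,265:425];cv2.imwrite('pics/c_side1.png',cv2.resize(a,None,fx=5,fy=5,interpolation=2))
"
```

```text
1.85 [0.46899355 0.20637532 0.21963433] [-1.57198571  0.00253051  0.28781334] [0.38620076 0.82700255 0.2659396 ] -0.00017540983293675772
```

View pics/wrist1.png

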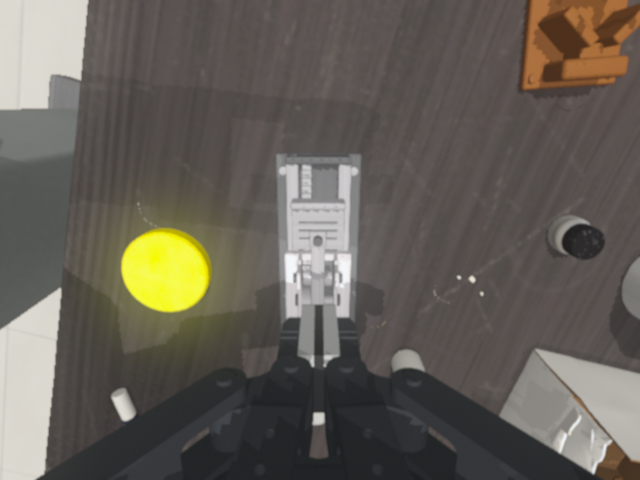

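View pics/side1.png

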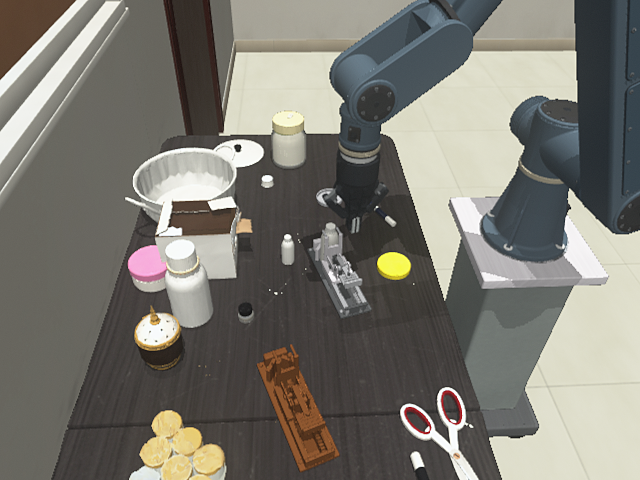

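```bash
python3 -c "
import cv2
a=cv2.imread('pics/wrist1.png')[140:320,240:400];cv2.imwrite('pics/c_w1.png',cv2.resize(a,None,fx=3.33,fy=3.33,interpolation=2))
"
```

```text
(no output)
```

View pics/c_w1.png

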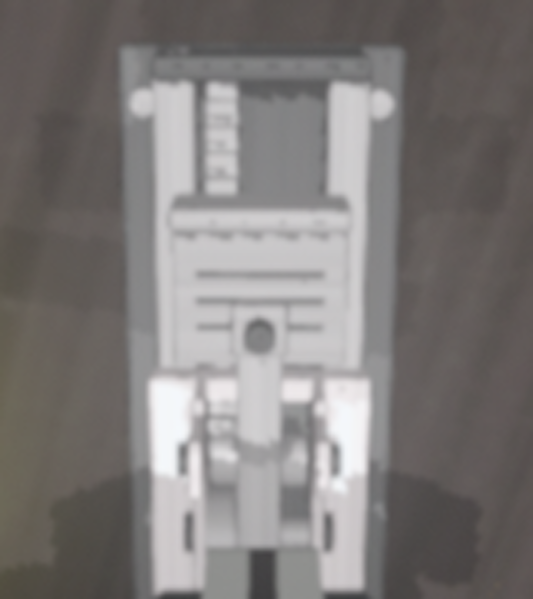

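View pics/c_side1.png

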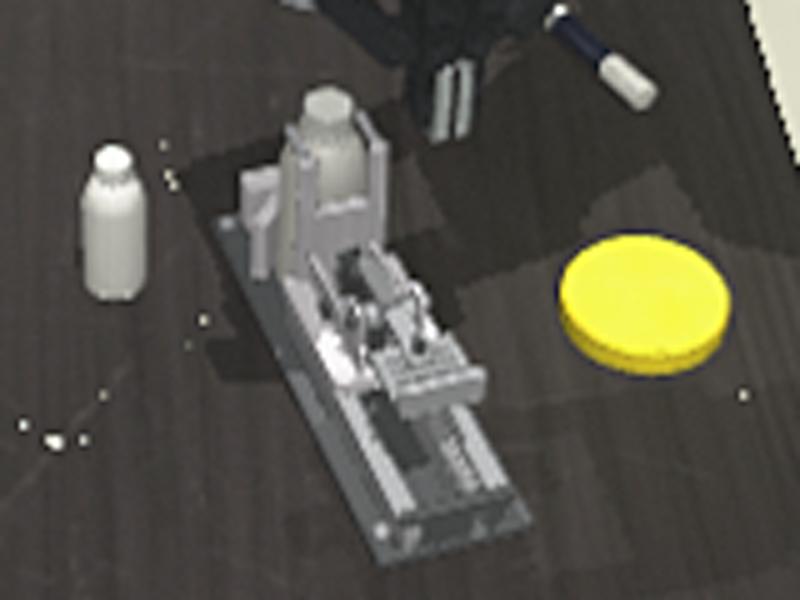

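```bash
python3 - <<'E'
from h import *
np.set_printoptions(precision=4,suppress=True)
s=arm.get_state()
f=lambda u,v,z:plane(wray((240+u/3.33,140+v/3.33),s),z)
a,b=f(122,48,.008),f(405,46,.008);print(a,b,np.linalg.norm(a-b)); d=a-b;yw=np.arctan2(d[1],d[0]);print("ydir",yw)
c=f(128,330,.008);e=f(396,330,.008);print(c,e)
o=np.array([.4853,.1362,0])
x=np.array([-.2814,.9596,0]);y=np.array([-.9596,-.2814,0])
for nm,p in dict(end=(a+b)/2).items(): print(nm,(p-o)@x,(p-o)@y)
for dz in(-.01,0,.01):
    L0,L,P=f(261,207,.0805+dz),f(261,232,.0805+dz),f(261,368,.0685+dz)
    print(dz,[((q-o)@x,(q-o)@y) for q in(L0,L,P)], np.linalg.norm(f(172,300,.0685+dz)-f(350,300,.0685+dz)))
# top view lip and side
print("tcp",(np.array(s['position'])-o)@x,(np.array(s['position'])-o)@y)
E
```

```text
[0.4229 0.2392 0.008 ] [0.4906 0.2596 0.008 ] 0.07062201059994498
ydir -2.8483096965003027
[0.443  0.1677 0.008 ] [0.5119 0.188  0.008 ]
end 0.11665857152868221 -0.004459674583273549
-0.01 [(np.float64(0.09053615146953942), np.float64(-0.003949209022914934)), (np.float64(0.08510166562404214), np.float64(-0.003954305808489265)), (np.float64(0.04988294092780825), np.float64(-0.0039727295194395195))] 0.04021558758811356
0 [(np.float64(0.09288487195196035), np.float64(-0.003959178347189189)), (np.float64(0.08764872174905909), np.float64(-0.0039640891217459515)), (np.float64(0.05355453381424231), np.float64(-0.0039814581749224726))] 0.03880947028303736
0.01 [(np.float64(0.09523359243438123), np.float64(-0.0039691476714634865)), (np.float64(0.09019577787407604), np.float64(-0.00397387243500269)), (np.float64(0.05722612670067639), np.float64(-0.003990186830405373))] 0.03740335297796121
tcp 0.07143537297128355 -0.004347447089026382
```

jog_arm:
  deltas:
    - {"x": 0,"y": 0.08,"z": 0,"spin": 0}
    - {"x": 0,"y": 0.18,"z": 0,"spin": 0}
    - {"x": 0,"y": 0.27,"z": 0,"spin": 0}
    - {"x": 0,"y": 0.33,"z": 0,"spin": 0}
    - {"x": 0,"y": 0.36,"z": 0,"spin": 0}
    - {"x": 0,"y": 0.37,"z": 0,"spin": 0}
    - {"x": 0,"y": 0.37,"z": 0,"spin": 0}
    - {"x": 0,"y": 0.37,"z": 0,"spin": 0}
    - {"x": 0,"y": 0.37,"z": 0,"spin": 0}
    - {"x": 0,"y": 0.37,"z": 0,"spin": 0}

```text
time: 2.78
position: [0.47, 0.206, 0.1099]
tool_rot: [-1.572, -0.0, 0.287]
wrist_force: [-0.3, 0.1, -0.5]
opening: 0.0
```

```bash
python3 -c "
from h import *
import cv2
s=arm.get_state();print(s['time'],s['position'],s['tool_rot'],s['wrist_force'])
o=np.array([.4853,.1362,0]);x=np.array([-.2814,.9596,0]);p=s['position'];print((p-o)@x)
cv2.imwrite('pics/wrist2.png',arm.capture('wrist')[:,:,::-1])
"
```

```text
2.7833 [0.46995948 0.20598774 0.10987441] [-1.57233450e+00 -3.95048716e-04  2.87205859e-01] [-0.25308595  0.0637027  -0.49687574]
0.07128513491812526
```

View pics/wrist2.png

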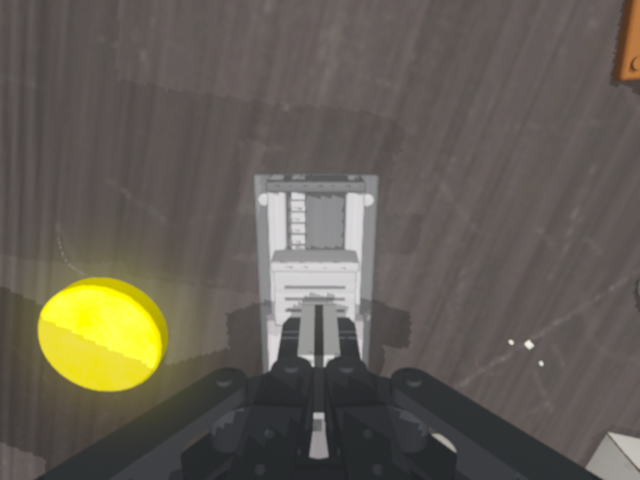

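The fingers at columns 298-340 are centred over the pad (columns 271-359), and the lip is ahead at rows 251-270. I'll feel downward now.

jog_arm:
  deltas:
    - {"x": 0,"y": 0.02,"z": 0,"spin": 0}
    - {"x": 0,"y": 0.035,"z": 0,"spin": 0}
    - {"x": 0,"y": 0.04,"z": 0,"spin": 0}
    - {"x": 0,"y": 0.04,"z": 0,"spin": 0}

```text
time: 3.17
position: [0.4694, 0.2058, 0.0971]
tool_rot: [-1.572, 0.001, 0.287]
wrist_force: [0.3, 0.1, 0.5]
opening: 0.0002
```

jog_arm:
  deltas:
    - {"x": 0,"y": 0.003,"z": 0,"spin": 0}
    - {"x": 0,"y": 0.006,"z": 0,"spin": 0}
    - {"x": 0,"y": 0.006,"z": 0,"spin": 0}

```text
time: 3.42
position: [0.4692, 0.2057, 0.0951]
tool_rot: [-1.572, 0.002, 0.287]
wrist_force: [-0.1, -0.2, -1.4]
opening: -0.0
```

jog_arm:
  deltas:
    - {"x": 0,"y": 0.003,"z": 0,"spin": 0}
    - {"x": 0,"y": 0.006,"z": 0,"spin": 0}
    - {"x": 0,"y": 0.006,"z": 0,"spin": 0}

```text
time: 3.67
position: [0.4692, 0.2057, 0.0931]
tool_rot: [-1.572, 0.002, 0.287]
wrist_force: [0.2, -0.5, -0.2]
opening: 0.0001
```

jog_arm:
  deltas:
    - {"x": 0,"y": 0.003,"z": 0,"spin": 0}
    - {"x": 0,"y": 0.005,"z": 0,"spin": 0}
    - {"x": 0,"y": 0.005,"z": 0,"spin": 0}

```text
time: 3.92
position: [0.4691, 0.2057, 0.0915]
tool_rot: [-1.572, 0.002, 0.287]
wrist_force: [0.6, -0.0, -0.2]
opening: -0.0003
```

jog_arm:
  deltas:
    - {"x": 0,"y": 0.003,"z": 0,"spin": 0}
    - {"x": 0,"y": 0.005,"z": 0,"spin": 0}
    - {"x": 0,"y": 0.005,"z": 0,"spin": 0}

```text
time: 4.17
position: [0.469, 0.2057, 0.0899]
tool_rot: [-1.572, 0.002, 0.287]
wrist_force: [0.5, -0.1, -0.6]
opening: 0.0003
```

jog_arm:
  deltas:
    - {"x": 0,"y": 0.003,"z": 0,"spin": 0}
    - {"x": 0,"y": 0.005,"z": 0,"spin": 0}
    - {"x": 0,"y": 0.005,"z": 0,"spin": 0}

```text
time: 4.42
position: [0.469, 0.2057, 0.0883]
tool_rot: [-1.572, 0.003, 0.287]
wrist_force: [-0.2, 0.2, -0.3]
opening: 0.0001
```

jog_arm:
  deltas:
    - {"x": 0,"y": 0.003,"z": 0,"spin": 0}
    - {"x": 0,"y": 0.005,"z": 0,"spin": 0}
    - {"x": 0,"y": 0.005,"z": 0,"spin": 0}

```text
time: 4.67
position: [0.4689, 0.2056, 0.0866]
tool_rot: [-1.572, 0.003, 0.287]
wrist_force: [-0.7, 0.4, -1.3]
opening: -0.0002
```

jog_arm:
  deltas:
    - {"x": 0,"y": 0.003,"z": 0,"spin": 0}
    - {"x": 0,"y": 0.005,"z": 0,"spin": 0}
    - {"x": 0,"y": 0.005,"z": 0,"spin": 0}

```text
time: 4.92
position: [0.469, 0.2057, 0.0854]
tool_rot: [-1.572, 0.002, 0.287]
wrist_force: [-0.8, 0.9, 4.9]
opening: 0.0001
```

jog_arm:
  deltas:
    - {"x": 0,"y": 0.003,"z": 0,"spin": 0}
    - {"x": 0,"y": 0.005,"z": 0,"spin": 0}
    - {"x": 0,"y": 0.005,"z": 0,"spin": 0}

```text
time: 5.17
position: [0.469, 0.2059, 0.084]
tool_rot: [-1.572, 0.002, 0.287]
wrist_force: [-2.1, 0.9, 5.2]
opening: 0.0002
```

jog_arm:
  deltas:
    - {"x": 0,"y": 0.003,"z": 0,"spin": 0}
    - {"x": 0,"y": 0.006,"z": 0,"spin": 0}
    - {"x": 0,"y": 0.006,"z": 0,"spin": 0}

```text
time: 5.42
position: [0.4689, 0.206, 0.0823]
tool_rot: [-1.572, 0.002, 0.287]
wrist_force: [-1.2, 1.1, 5.6]
opening: 0.0002
```

```bash
python3 -c "
from h import *
import cv2
for n,r in dict(side=(205,325,265,425),wrist=(150,350,220,420)).items():
  a=arm.capture(n)[:,:,::-1];cv2.imwrite('pics/%s3.png'%n,a);y0,y1,x0,x1=r
  cv2.imwrite('pics/c_%s3.png'%n,cv2.resize(a[y0:y1,x0:x1],None,fx=600/(y1-y0),fy=600/(y1-y0),interpolation=2))
"
```

```text
(no output)
```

View pics/c_side3.png

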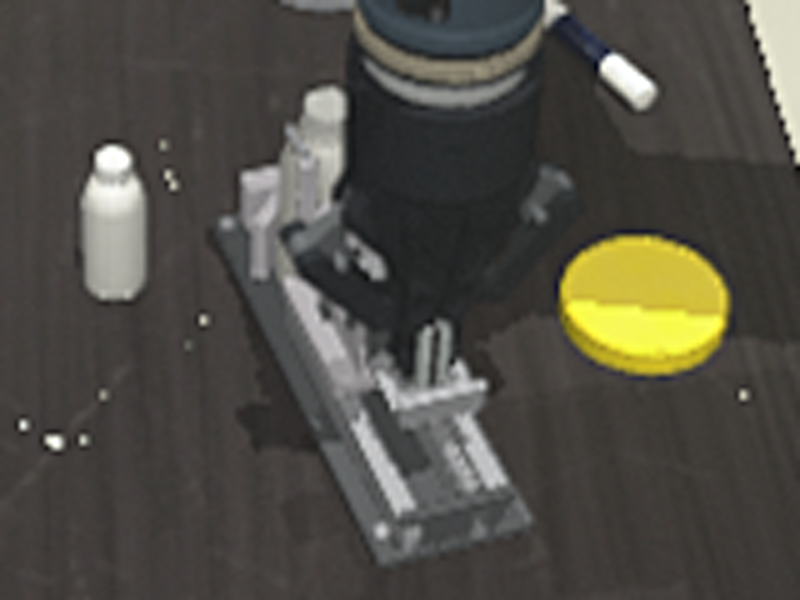

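View pics/c_wrist3.png

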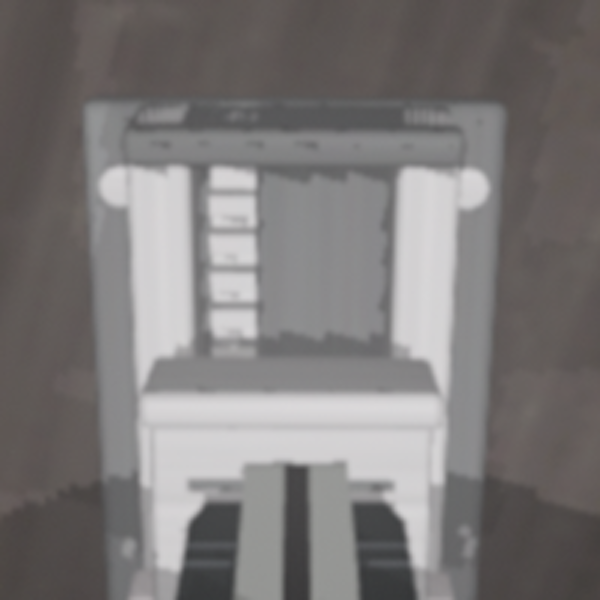

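jog_arm:
  deltas:
    - {"x": 0,"y": 0.003,"z": 0,"spin": 0}
    - {"x": 0,"y": 0.006,"z": 0,"spin": 0}
    - {"x": 0,"y": 0.006,"z": 0,"spin": 0}

```text
time: 5.77
position: [0.4689, 0.206, 0.0808]
tool_rot: [-1.572, 0.002, 0.287]
wrist_force: [-1.4, 1.0, 6.6]
opening: -0.0001
```

jog_arm:
  deltas:
    - {"x": 0,"y": 0.003,"z": 0,"spin": 0}
    - {"x": 0,"y": 0.004,"z": 0,"spin": 0}
    - {"x": 0,"y": 0.004,"z": 0,"spin": 0}

```text
time: 6.02
position: [0.4689, 0.206, 0.0799]
tool_rot: [-1.572, 0.002, 0.287]
wrist_force: [-1.0, 0.1, 6.9]
opening: 0.0
```

```bash
cat > fz.py <<'E'
from h import *
import sys
F=[];P=[]
for i in range(int(sys.argv[1]) if len(sys.argv)>1 else 4):
    arm.capture('side');s=arm.get_state();F.append(s['wrist_force']);P.append(s['position'])
o=np.array([.4853,.1362,0]);x=np.array([-.2814,.9596,0]);y=np.array([-.9596,-.2814,0])
F=np.array(F);p=np.mean(P,0)
print(s['time'],"F",F.mean(0).round(2),"Fx",(F@x).mean().round(2),"pos",p.round(4),"cx",((p-o)@x).round(4),"cy",((p-o)@y).round(4))
E
python3 fz.py
```

```text
6.2167 F [-0.97  0.4   6.96] Fx 0.66 pos [0.469  0.2061 0.0799] cx 0.0716 cy -0.004
```

jog_arm:
  deltas:
    - {"x": 0,"y": 0.002,"z": 0,"spin": 0}
    - {"x": 0,"y": 0.004,"z": 0,"spin": 0}
    - {"x": 0,"y": 0.004,"z": 0,"spin": 0}

```text
time: 6.47
position: [0.469, 0.206, 0.0791]
tool_rot: [-1.572, 0.002, 0.287]
wrist_force: [-1.1, -0.0, 7.1]
opening: -0.0003
```

```bash
python3 fz.py
```

```text
6.6667 F [-0.99 -0.02  7.33] Fx 0.26 pos [0.4689 0.206  0.0791] cx 0.0716 cy -0.004
```

jog_arm:
  deltas:
    - {"x": 0,"y": 0.001,"z": 0,"spin": 0}
    - {"x": 0,"y": 0.003,"z": 0,"spin": 0}
    - {"x": 0,"y": 0.003,"z": 0,"spin": 0}

```text
time: 6.92
position: [0.469, 0.206, 0.0786]
tool_rot: [-1.572, 0.001, 0.287]
wrist_force: [-0.3, 1.1, 7.7]
opening: 0.0
```

```bash
python3 fz.py
```

```text
7.1167 F [-1.27  0.05  7.32] Fx 0.4 pos [0.469  0.206  0.0786] cx 0.0716 cy -0.004
```

jog_arm:
  deltas:
    - {"x": 0,"y": 0,"z": 0.003,"spin": 0}
    - {"x": 0,"y": 0.001,"z": 0.007,"spin": 0}
    - {"x": 0,"y": 0.002,"z": 0.007,"spin": 0}

```text
time: 7.37
position: [0.4687, 0.2075, 0.0785]
tool_rot: [-1.573, 0.001, 0.288]
wrist_force: [0.1, -3.0, 8.4]
opening: 0.0003
```

```bash
python3 fz.py
```

```text
7.5667 F [-0.45 -2.58  7.45] Fx -2.35 pos [0.4688 0.2074 0.0784] cx 0.073 cy -0.0042
```

jog_arm:
  deltas:
    - {"x": 0,"y": 0,"z": 0.003,"spin": 0}
    - {"x": 0,"y": 0.002,"z": 0.007,"spin": 0}
    - {"x": 0,"y": 0.002,"z": 0.007,"spin": 0}

```text
time: 7.82
position: [0.4687, 0.2088, 0.0782]
tool_rot: [-1.574, 0.0, 0.289]
wrist_force: [-0.3, -3.0, 7.1]
opening: 0.0001
```

```bash
python3 fz.py; python3 -c "
from h import *
import cv2
a=arm.capture('wrist')[:,:,::-1];cv2.imwrite('pics/wrist4.png',a)
cv2.imwrite('pics/c_wrist4.png',cv2.resize(a[150:350,220:420],None,fx=3,fy=3,interpolation=2))
"
```

```text
8.0167 F [-0.65 -3.    6.81] Fx -2.69 pos [0.4687 0.2088 0.0782] cx 0.0743 cy -0.0045
```

View pics/c_wrist4.png

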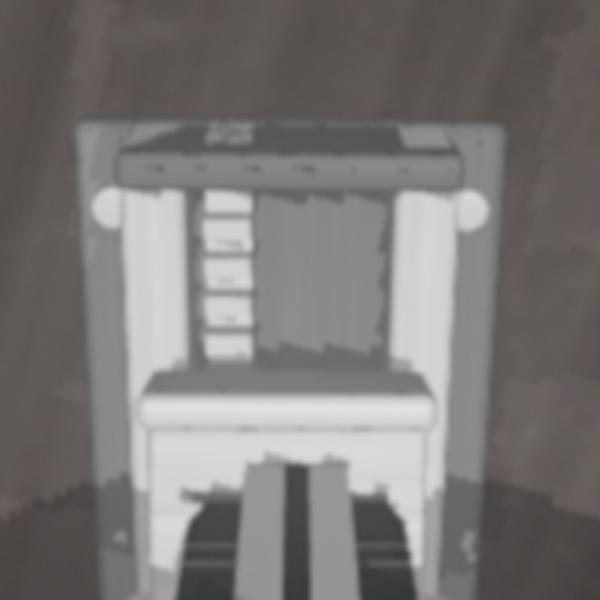

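The lip stayed still relative to the fingers (row 395) while the plate end moved from row 102 to 122. So the jaw is sliding freely at about 2.6 N, with the pawl lifted. I'll continue gently.

jog_arm:
  deltas:
    - {"x": 0,"y": 0.001,"z": 0.004,"spin": 0}
    - {"x": 0,"y": 0.001,"z": 0.008,"spin": 0}
    - {"x": 0,"y": 0.001,"z": 0.012,"spin": 0}
    - {"x": 0,"y": 0.001,"z": 0.016,"spin": 0}

```text
time: 8.4
position: [0.468, 0.2129, 0.0782]
tool_rot: [-1.575, -0.001, 0.289]
wrist_force: [0.1, -2.5, 4.2]
opening: -0.0001
```

```bash
python3 fz.py 3
```

```text
8.55 F [ 0.61 -2.12  4.96] Fx -2.21 pos [0.4679 0.2132 0.0781] cx 0.0787 cy -0.005
```

```bash
python3 -c "
from h import *
import cv2
a=arm.capture('wrist')[:,:,::-1];cv2.imwrite('pics/wrist5.png',a)
cv2.imwrite('pics/c_wrist5.png',cv2.resize(a[150:350,220:420],None,fx=3,fy=3,interpolation=2))
"
```

```text
(no output)
```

View pics/c_wrist5.png

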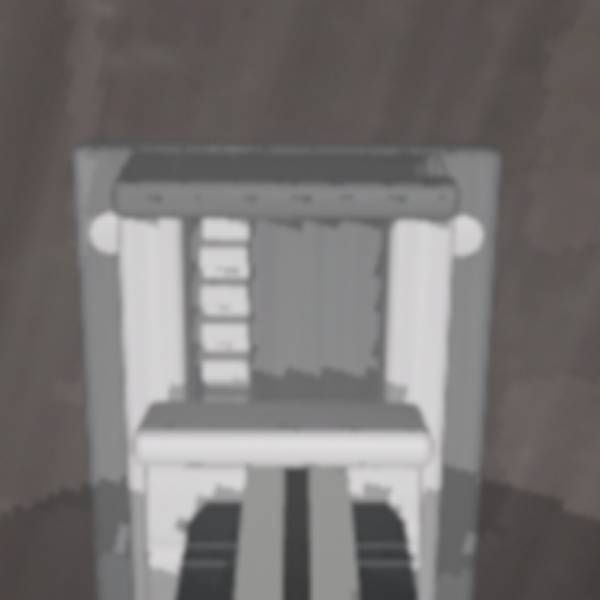

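jog_arm:
  deltas:
    - {"x": 0,"y": 0,"z": -0.002,"spin": 0}
    - {"x": 0,"y": 0.001,"z": -0.003,"spin": 0}
    - {"x": 0,"y": 0.002,"z": -0.003,"spin": 0}
    - {"x": 0,"y": 0.002,"z": -0.003,"spin": 0}

```text
time: 8.93
position: [0.4681, 0.2128, 0.0776]
tool_rot: [-1.574, -0.001, 0.288]
wrist_force: [-0.1, 0.4, 6.3]
opening: -0.0002
```

```bash
python3 fz.py 4
```

```text
9.1333 F [-0.32  0.44  5.95] Fx 0.52 pos [0.4681 0.2128 0.0776] cx 0.0784 cy -0.005
```

jog_arm:
  deltas:
    - {"x": 0,"y": 0.002,"z": 0,"spin": 0}
    - {"x": 0,"y": 0.004,"z": 0,"spin": 0}
    - {"x": 0,"y": 0.004,"z": 0,"spin": 0}

```text
time: 9.38
position: [0.4681, 0.2129, 0.0766]
tool_rot: [-1.574, -0.001, 0.289]
wrist_force: [-0.4, -2.2, 7.0]
opening: -0.0002
```

```bash
python3 fz.py 4
```

```text
9.5833 F [ 0.36 -1.3   6.49] Fx -1.35 pos [0.4681 0.2129 0.0766] cx 0.0784 cy -0.0051
```

jog_arm:
  deltas:
    - {"x": 0,"y": 0.002,"z": 0,"spin": 0}
    - {"x": 0,"y": 0.002,"z": 0.003,"spin": 0}
    - {"x": 0,"y": 0.002,"z": 0.006,"spin": 0}
    - {"x": 0,"y": 0.002,"z": 0.006,"spin": 0}

```text
time: 9.92
position: [0.4676, 0.2145, 0.0763]
tool_rot: [-1.574, -0.001, 0.289]
wrist_force: [-0.6, -1.6, 5.9]
opening: -0.0001
```

```bash
python3 fz.py 4; python3 -c "
from h import *
import cv2
a=arm.capture('wrist')[:,:,::-1];cv2.imwrite('pics/wrist6.png',a)
cv2.imwrite('pics/c_wrist6.png',cv2.resize(a[150:350,220:420],None,fx=3,fy=3,interpolation=2))
"
```

```text
10.1167 F [-0.08 -1.75  6.79] Fx -1.66 pos [0.4676 0.2145 0.0763] cx 0.0801 cy -0.0051
```

View pics/c_wrist6.png

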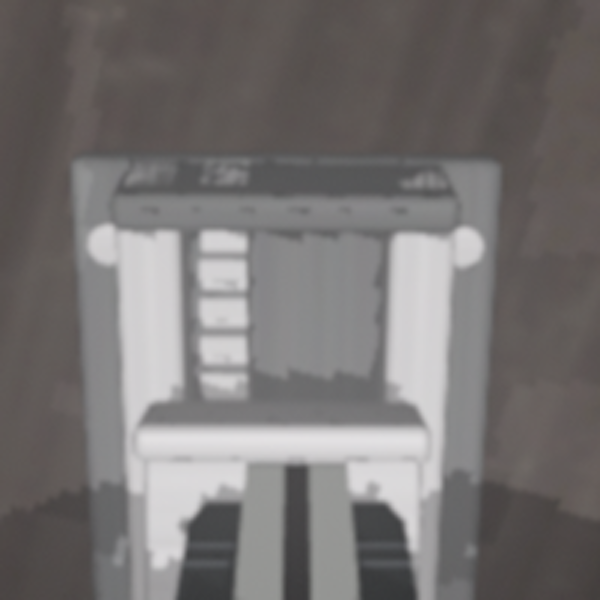

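jog_arm:
  deltas:
    - {"x": 0,"y": 0.001,"z": 0.004,"spin": 0}
    - {"x": 0,"y": 0.001,"z": 0.008,"spin": 0}
    - {"x": 0,"y": 0.001,"z": 0.012,"spin": 0}

```text
time: 10.42
position: [0.4667, 0.2177, 0.0762]
tool_rot: [-1.575, -0.002, 0.289]
wrist_force: [0.4, -3.5, 6.6]
opening: 0.0002
```

```bash
python3 fz.py 3
```

```text
10.5667 F [ 0.14 -2.39  6.73] Fx -2.33 pos [0.4667 0.2179 0.0762] cx 0.0836 cy -0.0051
```

jog_arm:
  deltas:
    - {"x": 0,"y": 0,"z": 0.008,"spin": 0}
    - {"x": 0,"y": 0,"z": 0.016,"spin": 0}
    - {"x": 0,"y": 0,"z": 0.024,"spin": 0}
    - {"x": 0,"y": 0,"z": 0.03,"spin": 0}

```text
time: 10.9
position: [0.4643, 0.2263, 0.0764]
tool_rot: [-1.575, -0.002, 0.289]
wrist_force: [0.7, -3.0, 6.9]
opening: 0.0003
```

```bash
python3 fz.py 3;  python3 -c "
from h import *
import cv2
a=arm.capture('wrist')[:,:,::-1];cv2.imwrite('pics/wrist7.png',a)
cv2.imwrite('pics/c_wrist7.png',cv2.resize(a[150:350,220:420],None,fx=3,fy=3,interpolation=2))
"
```

```text
11.05 F [ 0.59 -1.64  6.11] Fx -1.74 pos [0.4642 0.2266 0.0764] cx 0.0926 cy -0.0052
```

View pics/c_wrist7.png

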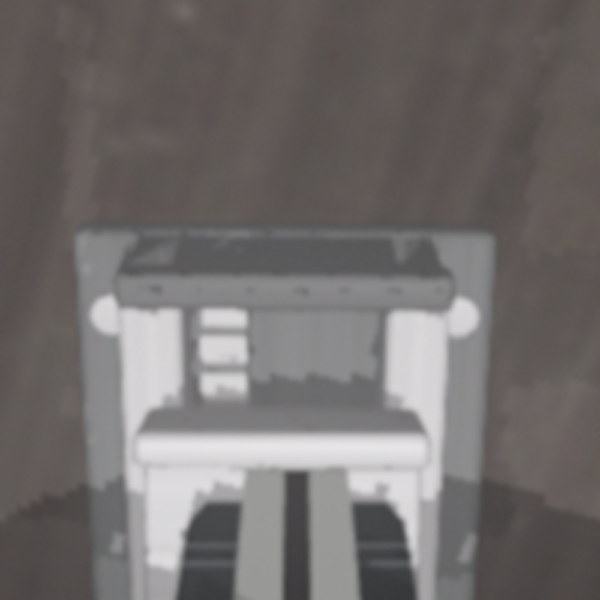

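The jaw is clearly moving: only about 2.5 rack teeth are left in view, down from 5. Keep going, with a touch more depth.

jog_arm:
  deltas:
    - {"x": 0,"y": 0.002,"z": 0.008,"spin": 0}
    - {"x": 0,"y": 0.002,"z": 0.016,"spin": 0}
    - {"x": 0,"y": 0.002,"z": 0.024,"spin": 0}
    - {"x": 0,"y": 0.002,"z": 0.03,"spin": 0}

```text
time: 11.43
position: [0.4618, 0.235, 0.076]
tool_rot: [-1.575, -0.002, 0.289]
wrist_force: [0.4, -3.1, 6.3]
opening: -0.0002
```

jog_arm:
  deltas:
    - {"x": 0,"y": 0.001,"z": 0.008,"spin": 0}
    - {"x": 0,"y": 0.001,"z": 0.016,"spin": 0}
    - {"x": 0,"y": 0.001,"z": 0.024,"spin": 0}
    - {"x": 0,"y": 0.001,"z": 0.024,"spin": 0}

```text
time: 11.77
position: [0.4598, 0.242, 0.0759]
tool_rot: [-1.575, -0.002, 0.29]
wrist_force: [0.2, -1.0, 6.8]
opening: -0.0
```

```bash
python3 fz.py 3
```

```text
11.9167 F [-0.04 -1.59  6.57] Fx -1.51 pos [0.4598 0.242  0.0759] cx 0.1087 cy -0.0053
```

Now slower towards the stop, expected near cx 0.118–0.122.

jog_arm:
  deltas:
    - {"x": 0,"y": 0.001,"z": 0.007,"spin": 0}
    - {"x": 0,"y": 0.001,"z": 0.014,"spin": 0}
    - {"x": 0,"y": 0.001,"z": 0.02,"spin": 0}
    - {"x": 0,"y": 0.001,"z": 0.02,"spin": 0}

```text
time: 12.25
position: [0.4581, 0.2477, 0.0758]
tool_rot: [-1.575, -0.003, 0.29]
wrist_force: [-0.3, -1.9, 6.0]
opening: -0.0001
```

```bash
python3 fz.py 2
```

```text
12.35 F [ 0.51 -1.84  6.66] Fx -1.91 pos [0.4581 0.2477 0.0758] cx 0.1147 cy -0.0053
```

jog_arm:
  deltas:
    - {"x": 0,"y": 0,"z": 0.003,"spin": 0}
    - {"x": 0,"y": 0,"z": 0.007,"spin": 0}
    - {"x": 0,"y": 0,"z": 0.007,"spin": 0}

```text
time: 12.6
position: [0.4575, 0.2497, 0.076]
tool_rot: [-1.575, -0.003, 0.29]
wrist_force: [0.5, -2.7, 6.1]
opening: -0.0
```

```bash
python3 fz.py 2;  python3 -c "
from h import *
import cv2
a=arm.capture('wrist')[:,:,::-1];cv2.imwrite('pics/wrist8.png',a)
cv2.imwrite('pics/c_wrist8.png',cv2.resize(a[150:350,220:420],None,fx=3,fy=3,interpolation=2))
"
```

```text
12.7 F [-0.27 -1.68  6.22] Fx -1.53 pos [0.4575 0.2497 0.076 ] cx 0.1167 cy -0.0053
```

View pics/c_wrist8.png

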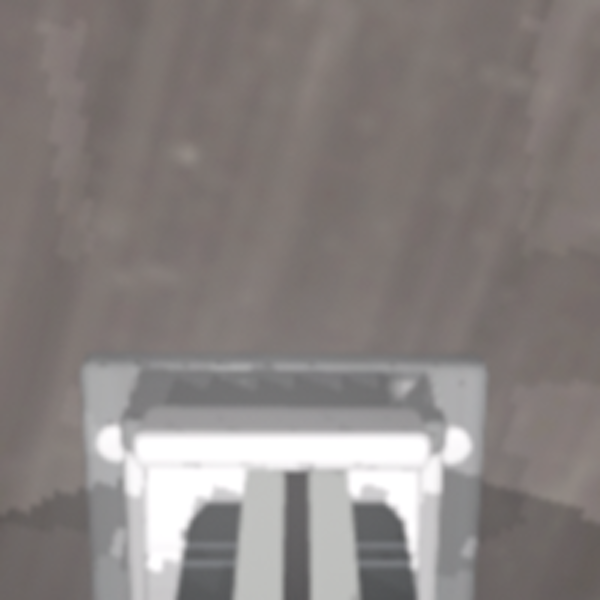

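Steps of 1.5–2 mm until the force rises.

jog_arm:
  deltas:
    - {"x": 0,"y": 0.001,"z": 0.003,"spin": 0}
    - {"x": 0,"y": 0.001,"z": 0.006,"spin": 0}
    - {"x": 0,"y": 0.001,"z": 0.006,"spin": 0}

```text
time: 13.0
position: [0.4571, 0.2513, 0.0759]
tool_rot: [-1.575, -0.003, 0.29]
wrist_force: [0.2, -2.0, 6.2]
opening: -0.0001
```

jog_arm:
  deltas:
    - {"x": 0,"y": 0.001,"z": 0.003,"spin": 0}
    - {"x": 0,"y": 0.001,"z": 0.006,"spin": 0}
    - {"x": 0,"y": 0.001,"z": 0.006,"spin": 0}

```text
time: 13.25
position: [0.4566, 0.2529, 0.0758]
tool_rot: [-1.575, -0.003, 0.29]
wrist_force: [0.9, -2.9, 6.8]
opening: 0.0002
```

```bash
python3 fz.py 2
```

```text
13.35 F [ 0.72 -2.76  6.48] Fx -2.85 pos [0.4566 0.2529 0.0758] cx 0.1201 cy -0.0053
```

jog_arm:
  deltas:
    - {"x": 0,"y": 0,"z": 0.003,"spin": 0}
    - {"x": 0,"y": 0,"z": 0.005,"spin": 0}
    - {"x": 0,"y": 0,"z": 0.005,"spin": 0}

```text
time: 13.6
position: [0.4562, 0.2542, 0.076]
tool_rot: [-1.576, -0.003, 0.29]
wrist_force: [-0.1, -2.7, 7.1]
opening: 0.0
```

```bash
python3 fz.py 2
```

```text
13.7 F [ 0.12 -2.17  6.58] Fx -2.11 pos [0.4562 0.2542 0.076 ] cx 0.1214 cy -0.0053
```

jog_arm:
  deltas:
    - {"x": 0,"y": 0.001,"z": 0.003,"spin": 0}
    - {"x": 0,"y": 0.001,"z": 0.005,"spin": 0}
    - {"x": 0,"y": 0.001,"z": 0.005,"spin": 0}

```text
time: 13.95
position: [0.4559, 0.2553, 0.0759]
tool_rot: [-1.576, -0.003, 0.291]
wrist_force: [0.8, -2.9, 6.1]
opening: 0.0002
```

```bash
python3 fz.py 2
```

```text
14.05 F [ 1.13 -3.    6.19] Fx -3.2 pos [0.4559 0.2553 0.0759] cx 0.1225 cy -0.0053
```

jog_arm:
  deltas:
    - {"x": 0,"y": 0,"z": 0.002,"spin": 0}
    - {"x": 0,"y": 0,"z": 0.004,"spin": 0}
    - {"x": 0,"y": 0,"z": 0.004,"spin": 0}

```text
time: 14.3
position: [0.4559, 0.2555, 0.0761]
tool_rot: [-1.578, -0.003, 0.292]
wrist_force: [1.5, -5.1, 5.8]
opening: 0.0001
```

```bash
python3 fz.py 2;python3 -c "
from h import *
import cv2
a=arm.capture('wrist')[:,:,::-1];cv2.imwrite('pics/wrist9.png',a)
cv2.imwrite('pics/c_wrist9.png',cv2.resize(a[200:400,220:420],None,fx=3,fy=3,interpolation=2))
"
```

```text
14.4 F [ 0.55 -6.03  6.  ] Fx -5.94 pos [0.4558 0.2554 0.076 ] cx 0.1227 cy -0.0053
```

View pics/c_wrist9.png

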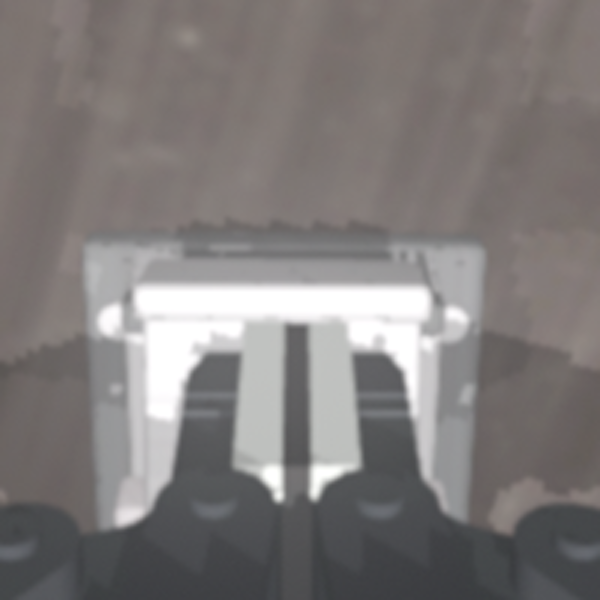

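Contact stiffened at cx 0.1227, about 44 mm past where the lip was first touched, so the jaw is at the end stop. I'll ease off, lift, and check.

jog_arm:
  deltas:
    - {"x": 0,"y": 0,"z": -0.004,"spin": 0}
    - {"x": 0,"y": -0.015,"z": -0.008,"spin": 0}
    - {"x": 0,"y": -0.05,"z": -0.008,"spin": 0}
    - {"x": 0,"y": -0.1,"z": -0.008,"spin": 0}
    - {"x": 0,"y": -0.2,"z": -0.008,"spin": 0}
    - {"x": 0,"y": -0.3,"z": -0.008,"spin": 0}
    - {"x": 0,"y": -0.3,"z": -0.008,"spin": 0}
    - {"x": 0,"y": -0.3,"z": -0.008,"spin": 0}
  gripper: 0.8

```text
time: 15.12
position: [0.4564, 0.254, 0.1677]
tool_rot: [-1.578, -0.005, 0.292]
wrist_force: [-0.9, 0.5, -0.8]
opening: 0.0684
```

```bash
python3 - <<'E'
from h import *
import cv2
s=arm.get_state();print(s['time'],s['position'],s['tool_rot'],s['opening'])
for n,r in dict(side=(205,325,265,425),top=(190,300,225,350),wrist=(150,350,200,440)).items():
  a=arm.capture(n)[:,:,::-1];cv2.imwrite('pics/%s10.png'%n,a);y0,y1,x0,x1=r
  cv2.imwrite('pics/c_%s10.png'%n,cv2.resize(a[y0:y1,x0:x1],None,fx=550/(y1-y0),fy=550/(y1-y0),interpolation=2))
E
```

```text
15.1167 [0.45644141 0.25400695 0.16769027] [-1.57761045 -0.00538496  0.29194309] 0.0684270827905586
```

View pics/c_side10.png

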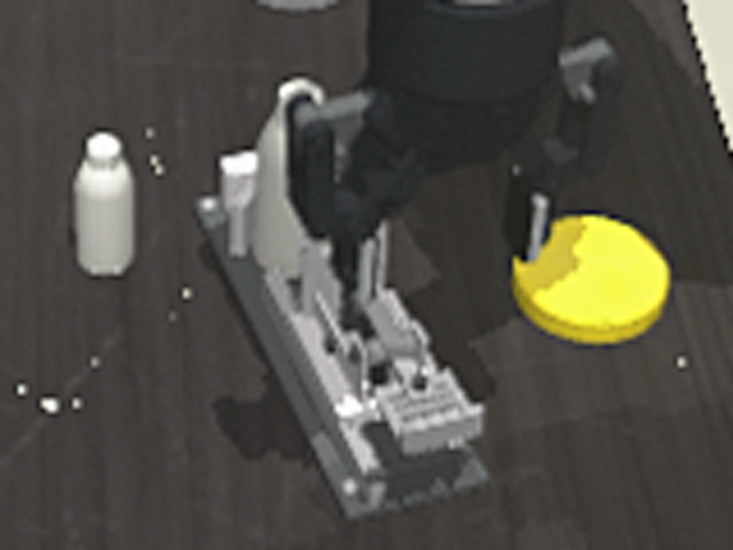

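View pics/c_wrist10.png

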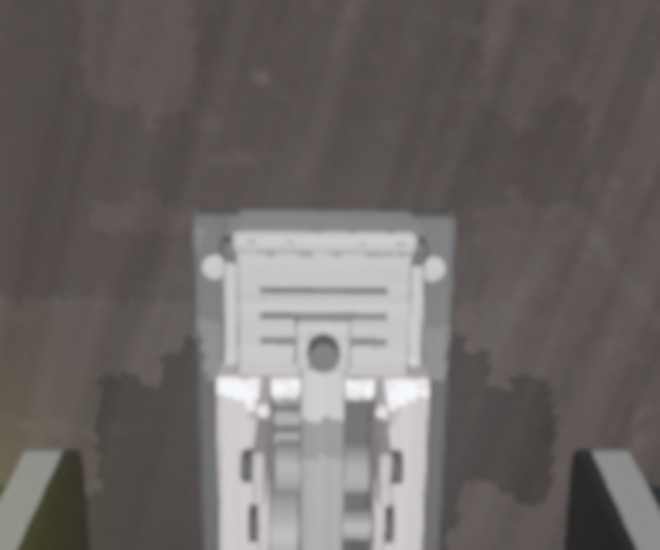

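The jaw is back: its lip is at the plate end, and the prongs are clear of the flask. Next I move above the flask.

```bash
python3 -c "
from h import *
go([.502,.0855,.20],.289)"
```

```text
x -0.0105 y -0.1125 z -0.5819 spin 0.005
```

jog_arm:
  deltas:
    - {"x": 0,"y": -0.08,"z": -0.02,"spin": 0}
    - {"x": -0.002,"y": -0.11,"z": -0.1,"spin": 0}
    - {"x": -0.005,"y": -0.11,"z": -0.22,"spin": 0}
    - {"x": -0.008,"y": -0.11,"z": -0.34,"spin": 0}
    - {"x": -0.01,"y": -0.11,"z": -0.45,"spin": 0}
    - {"x": -0.01,"y": -0.11,"z": -0.54,"spin": 0}
    - {"x": -0.01,"y": -0.11,"z": -0.58,"spin": 0}
    - {"x": -0.01,"y": -0.11,"z": -0.58,"spin": 0}
    - {"x": -0.01,"y": -0.11,"z": -0.58,"spin": 0}
    - {"x": -0.01,"y": -0.11,"z": -0.58,"spin": 0}

```text
time: 16.1
position: [0.5009, 0.0872, 0.1985]
tool_rot: [-1.576, 0.003, 0.292]
wrist_force: [-0.8, 0.8, -0.5]
opening: 0.0684
```

```bash
python3 - <<'E'
from h import *
import cv2
s=arm.get_state();print(s['time'],s['position'],s['tool_rot'],s['opening'])
a=arm.capture('wrist')[:,:,::-1];cv2.imwrite('pics/wrist11.png',a)
E
```

```text
16.1 [0.50089429 0.0871671  0.19853478] [-1.57634496  0.00270019  0.29241628] 0.0684254544661735
```

View pics/wrist11.png

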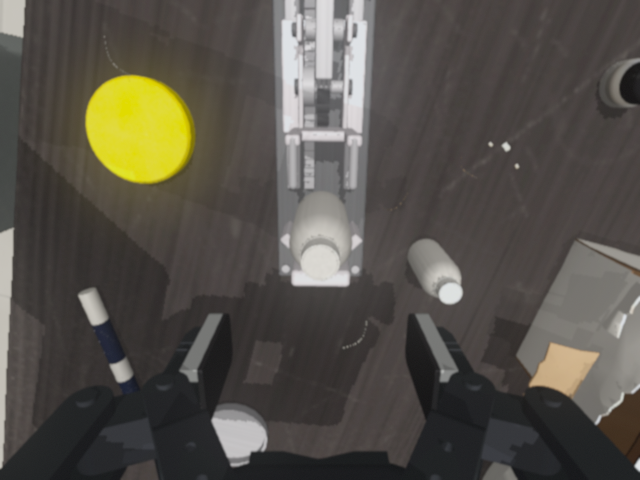

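```bash
python3 - <<'E'
from h import *
s=arm.get_state()
R=Ro.from_euler('xyz',s["tool_rot"]).as_matrix()
for n,u,z in[("cap",(321,261),.114),("loosecap",(449,292),.08),("loosefoot",(424,248),.0)]:
    p=plane(wray(u,s),z);print(n,p.round(4),"tool",(R.T@(p-s['position'])).round(4))
go([.502,.0865,.068],.289)
E
```

```text
cap [0.5021 0.0876 0.114 ] tool [0.0014 0.0847 0.0003]
loosecap [0.5957 0.0779 0.08  ] tool [ 0.0883  0.1187 -0.0358]
loosefoot [0.5977 0.0811 0.    ] tool [ 0.0913  0.1987 -0.0329]
x 0.0035 y 0.4358 z -0.0014 spin 0.008
```

jog_arm:
  deltas:
    - {"x": 0.004,"y": 0.08,"z": 0,"spin": 0}
    - {"x": 0.004,"y": 0.18,"z": 0,"spin": 0}
    - {"x": 0.004,"y": 0.28,"z": 0,"spin": 0}
    - {"x": 0.004,"y": 0.36,"z": 0,"spin": 0}
    - {"x": 0.004,"y": 0.41,"z": 0,"spin": 0}
    - {"x": 0.004,"y": 0.43,"z": 0,"spin": 0}
    - {"x": 0.004,"y": 0.43,"z": 0,"spin": 0}
    - {"x": 0.004,"y": 0.43,"z": 0,"spin": 0}
    - {"x": 0.004,"y": 0.43,"z": 0,"spin": 0}

```text
time: 16.9
position: [0.5027, 0.0875, 0.0707]
tool_rot: [-1.577, 0.0, 0.294]
wrist_force: [-0.4, -0.1, 0.1]
opening: 0.0681
```

```bash
python3 fz.py 2; python3 - <<'E'
from h import *
import cv2
a=arm.capture('wrist')[:,:,::-1];cv2.imwrite('pics/wrist12.png',a)
E
```

```text
17.0 F [ 0.11  0.06 -0.02] Fx 0.03 pos [0.5029 0.0873 0.0709] cx -0.0519 cy -0.0031
```

View pics/wrist12.png

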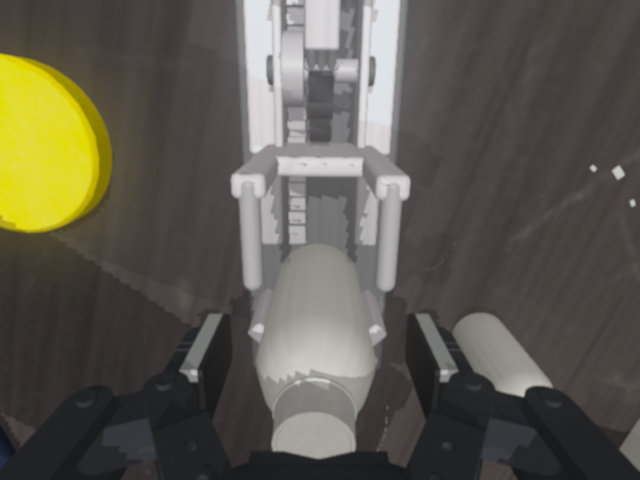

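The flask is midway between the fingers, and the fingers are clear of the V block, prongs and loose bottle. Closing.

jog_arm:
  deltas:
    - {"x": 0,"y": 0,"z": 0,"spin": 0}
    - {"x": 0,"y": 0,"z": 0,"spin": 0}
    - {"x": 0,"y": 0,"z": 0,"spin": 0}
    - {"x": 0,"y": 0,"z": 0,"spin": 0}
    - {"x": 0,"y": 0,"z": 0,"spin": 0}
    - {"x": 0,"y": 0,"z": 0,"spin": 0}
    - {"x": 0,"y": 0,"z": 0,"spin": 0}
    - {"x": 0,"y": 0,"z": 0,"spin": 0}
  gripper: 0.3
  newtons: 30

```text
time: 17.72
position: [0.503, 0.087, 0.0716]
tool_rot: [-1.578, -0.001, 0.293]
wrist_force: [-1.5, -0.0, 6.3]
opening: 0.0398
```

```bash
python3 fz.py 2
```

```text
17.8167 F [-1.06  0.1   6.17] Fx 0.39 pos [0.503  0.087  0.0716] cx -0.0522 cy -0.0031
```

jog_arm:
  deltas:
    - {"x": 0,"y": -0.01,"z": 0,"spin": 0}
    - {"x": 0,"y": -0.03,"z": 0,"spin": 0}
    - {"x": 0,"y": -0.06,"z": 0,"spin": 0}
    - {"x": 0,"y": -0.1,"z": 0,"spin": 0}
    - {"x": 0,"y": -0.15,"z": 0,"spin": 0}
    - {"x": 0,"y": -0.21,"z": 0,"spin": 0}
    - {"x": 0,"y": -0.27,"z": 0,"spin": 0}
    - {"x": 0,"y": -0.32,"z": 0,"spin": 0}
    - {"x": 0,"y": -0.34,"z": 0,"spin": 0}
    - {"x": 0,"y": -0.34,"z": 0,"spin": 0}
    - {"x": 0,"y": -0.34,"z": 0,"spin": 0}

```text
time: 18.73
position: [0.5025, 0.0877, 0.1738]
tool_rot: [-1.578, -0.001, 0.293]
wrist_force: [-0.4, 0.8, -1.5]
opening: 0.0393
```

```bash
python3 fz.py 2; python3 - <<'E'
from h import *
import cv2
for n in('wrist','side'): cv2.imwrite('pics/%s13.png'%n,arm.capture(n)[:,:,::-1])
go([.482,-.1575,.175])
E
```

```text
18.8333 F [ 0.31  0.58 -0.78] Fx 0.47 pos [0.5021 0.0877 0.173 ] cx -0.0513 cy -0.0024
x -0.3002 y -0.0028 z -0.7631 spin 0.000
```

View pics/wrist13.png

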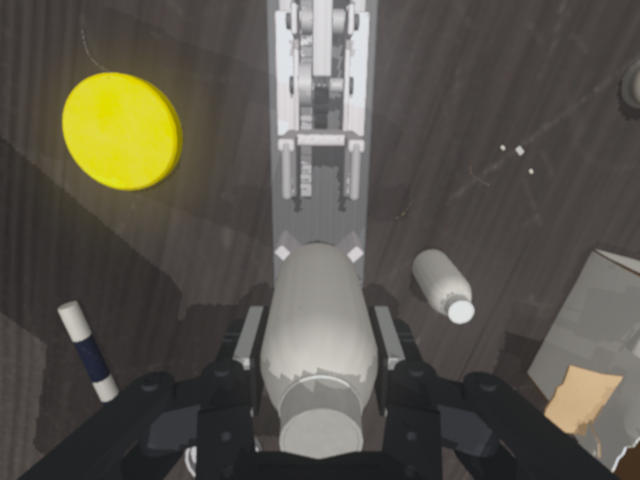

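View pics/side13.png

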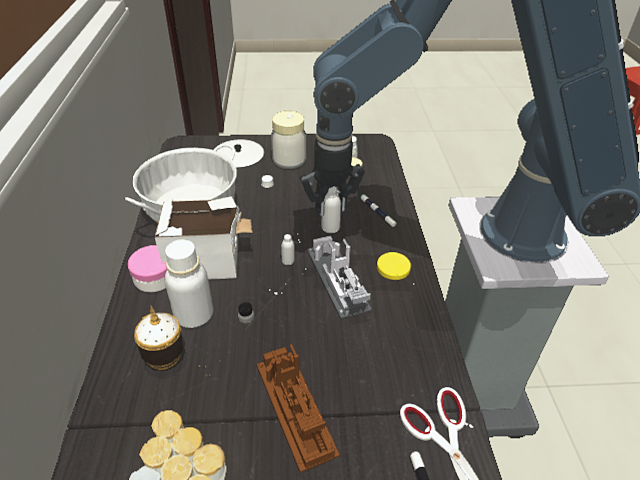

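The flask is held upright and clear of the clamp. Now to above the dish.

jog_arm:
  deltas:
    - {"x": -0.02,"y": 0,"z": -0.04,"spin": 0}
    - {"x": -0.05,"y": 0,"z": -0.12,"spin": 0}
    - {"x": -0.08,"y": 0,"z": -0.21,"spin": 0}
    - {"x": -0.12,"y": 0,"z": -0.31,"spin": 0}
    - {"x": -0.16,"y": 0,"z": -0.41,"spin": 0}
    - {"x": -0.2,"y": 0,"z": -0.51,"spin": 0}
    - {"x": -0.24,"y": 0,"z": -0.61,"spin": 0}
    - {"x": -0.27,"y": 0,"z": -0.69,"spin": 0}
    - {"x": -0.29,"y": 0,"z": -0.74,"spin": 0}
    - {"x": -0.3,"y": 0,"z": -0.763,"spin": 0}
    - {"x": -0.3,"y": 0,"z": -0.763,"spin": 0}
    - {"x": -0.3,"y": 0,"z": -0.763,"spin": 0}
    - {"x": -0.3,"y": 0,"z": -0.763,"spin": 0}

```text
time: 20.02
position: [0.4816, -0.1561, 0.1737]
tool_rot: [-1.575, 0.002, 0.294]
wrist_force: [0.4, 0.4, -1.7]
opening: 0.0397
```

```bash
python3 fz.py 2; python3 - <<'E'
from h import *
import cv2
s=arm.get_state()
a=arm.capture('wrist')[:,:,::-1].copy();cv2.imwrite('pics/wrist14.png',a)
b=arm.capture('top')[:,:,::-1];cv2.imwrite('pics/top14.png',b)
E
```

```text
20.1167 F [ 0.33 -0.03 -1.14] Fx -0.12 pos [ 0.4818 -0.156   0.1739] cx -0.2794 cy 0.0856
```

View pics/wrist14.png

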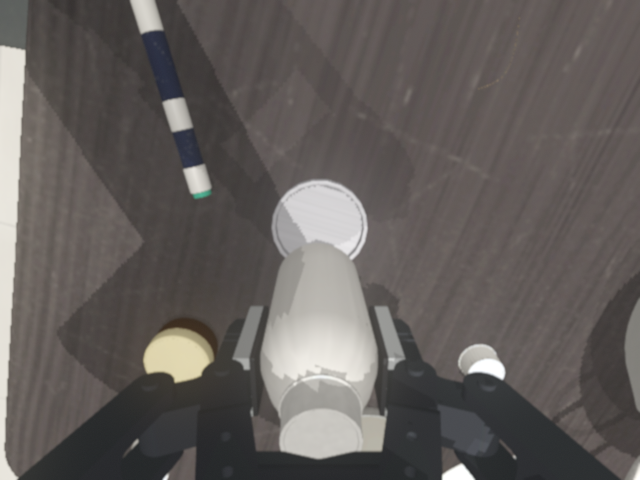

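```bash
python3 - <<'E'
from h import *
s=arm.get_state();R=Ro.from_euler('xyz',s["tool_rot"]).as_matrix()
t=lambda u,z:(R.T@(plane(wray(u,s),z)-s['position']))
a,l,r=t((320,179),.012),t((271,225),.012),t((368,225),.012)
print(a,l,r,"width",r-l)
print("centre tool: x",(l[0]+r[0])/2,"z from top",a[2]-.036,"z widest",(l[2]+r[2])/2)
print("jar",t((180,352),.032),"cap",t((482,357),.02))
E
```

```text
[0.00115659 0.16195957 0.03340779] [-0.03565698  0.16221049 -0.00124562] [ 0.03724603  0.16211615 -0.00130579] width [ 7.29030157e-02 -9.43381700e-05 -6.01621774e-05]
centre tool: x 0.000794523320711605 z from top -0.002592214996476855 z widest -0.0012757060415950143
jar [-0.10888801  0.14288048 -0.09938938] cap [ 0.13482321  0.15464174 -0.1126285 ]
```

jog_arm:
  deltas:
    - {"x": 0.002,"y": 0.04,"z": -0.006,"spin": 0}
    - {"x": 0.002,"y": 0.1,"z": -0.006,"spin": 0}
    - {"x": 0.002,"y": 0.17,"z": -0.006,"spin": 0}
    - {"x": 0.002,"y": 0.24,"z": -0.006,"spin": 0}
    - {"x": 0.002,"y": 0.29,"z": -0.006,"spin": 0}
    - {"x": 0.002,"y": 0.32,"z": -0.006,"spin": 0}
    - {"x": 0.002,"y": 0.335,"z": -0.006,"spin": 0}
    - {"x": 0.002,"y": 0.335,"z": -0.006,"spin": 0}
    - {"x": 0.002,"y": 0.335,"z": -0.006,"spin": 0}

```text
time: 20.97
position: [0.4836, -0.1585, 0.0741]
tool_rot: [-1.577, 0.001, 0.295]
wrist_force: [0.6, 0.6, -2.1]
opening: 0.0393
```

```bash
python3 fz.py 2
```

```text
21.0667 F [ 0.47  0.34 -1.24] Fx 0.19 pos [ 0.4838 -0.1587  0.0744] cx -0.2826 cy 0.0844
```

jog_arm:
  deltas:
    - {"x": 0,"y": 0.005,"z": 0,"spin": 0}
    - {"x": 0,"y": 0.01,"z": 0,"spin": 0}
    - {"x": 0,"y": 0.014,"z": 0,"spin": 0}
    - {"x": 0,"y": 0.016,"z": 0,"spin": 0}
    - {"x": 0,"y": 0.016,"z": 0,"spin": 0}

```text
time: 21.48
position: [0.4838, -0.1588, 0.0697]
tool_rot: [-1.578, 0.0, 0.295]
wrist_force: [-0.1, -0.7, -1.1]
opening: 0.0396
```

```bash
python3 fz.py 2
```

```text
21.5833 F [-0.01  0.24 -1.  ] Fx 0.24 pos [ 0.4838 -0.1588  0.0697] cx -0.2826 cy 0.0844
```

jog_arm:
  deltas:
    - {"x": 0,"y": 0.003,"z": 0,"spin": 0}
    - {"x": 0,"y": 0.005,"z": 0,"spin": 0}
    - {"x": 0,"y": 0.005,"z": 0,"spin": 0}

```text
time: 21.83
position: [0.4837, -0.1588, 0.0681]
tool_rot: [-1.578, 0.0, 0.295]
wrist_force: [0.3, 1.0, -1.9]
opening: 0.0397
```

```bash
python3 fz.py 2
```

```text
21.9333 F [ 0.2  -0.14 -0.54] Fx -0.19 pos [ 0.4838 -0.1588  0.0681] cx -0.2826 cy 0.0845
```

jog_arm:
  deltas:
    - {"x": 0,"y": 0.002,"z": 0,"spin": 0}
    - {"x": 0,"y": 0.003,"z": 0,"spin": 0}
    - {"x": 0,"y": 0.003,"z": 0,"spin": 0}

```text
time: 22.18
position: [0.4839, -0.1589, 0.0677]
tool_rot: [-1.578, -0.0, 0.295]
wrist_force: [-0.2, -0.6, 3.9]
opening: 0.0396
```

```bash
python3 fz.py 2
```

```text
22.2833 F [-1.09  0.47  5.03] Fx 0.76 pos [ 0.4839 -0.1588  0.0677] cx -0.2827 cy 0.0844
```

Contact came at the expected height, so I'll release and retreat upward.

jog_arm:
  deltas:
    - {"x": 0,"y": 0,"z": 0,"spin": 0}
    - {"x": 0,"y": 0,"z": 0,"spin": 0}
    - {"x": 0,"y": 0,"z": 0,"spin": 0}
    - {"x": 0,"y": 0,"z": 0,"spin": 0}
    - {"x": 0,"y": 0,"z": 0,"spin": 0}
    - {"x": 0,"y": 0,"z": 0,"spin": 0}
  gripper: 0.8

```text
time: 22.78
position: [0.4838, -0.1588, 0.0675]
tool_rot: [-1.578, 0.0, 0.295]
wrist_force: [-0.1, -0.2, -0.2]
opening: 0.0679
```

jog_arm:
  deltas:
    - {"x": 0,"y": -0.02,"z": 0,"spin": 0}
    - {"x": 0,"y": -0.06,"z": 0,"spin": 0}
    - {"x": 0,"y": -0.14,"z": 0,"spin": 0}
    - {"x": 0,"y": -0.24,"z": 0,"spin": 0}
    - {"x": 0,"y": -0.34,"z": 0,"spin": 0}
    - {"x": 0,"y": -0.44,"z": 0,"spin": 0}
    - {"x": 0,"y": -0.5,"z": 0,"spin": 0}
    - {"x": 0,"y": -0.5,"z": 0,"spin": 0}
    - {"x": 0,"y": -0.5,"z": 0,"spin": 0}

```text
time: 23.53
position: [0.4839, -0.1579, 0.2188]
tool_rot: [-1.58, -0.002, 0.295]
wrist_force: [0.3, -0.8, 0.3]
opening: 0.0683
```

```bash
python3 - <<'E'
from h import *
import cv2
s=arm.get_state();print(s['time'],s['position'],s['wrist_force'],s['opening'])
for n in('wrist','side','top'): cv2.imwrite('pics/%s15.png'%n,arm.capture(n)[:,:,::-1])
E
```

```text
23.5333 [ 0.48387947 -0.15794071  0.21880834] [ 0.25916865 -0.76201924  0.29260367] 0.06831100070837041
```

View pics/wrist15.png

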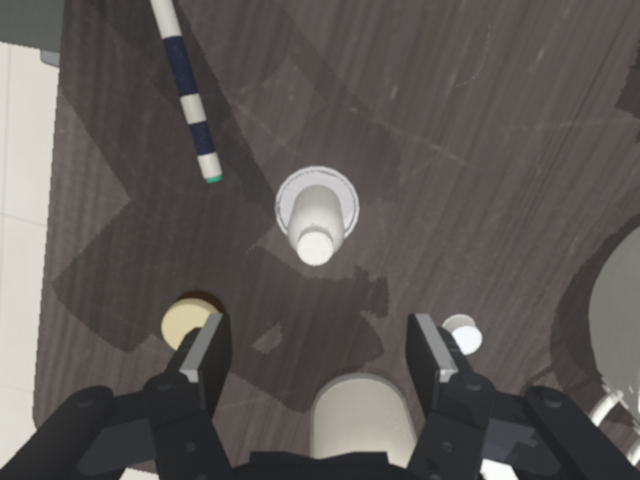

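View pics/side15.png

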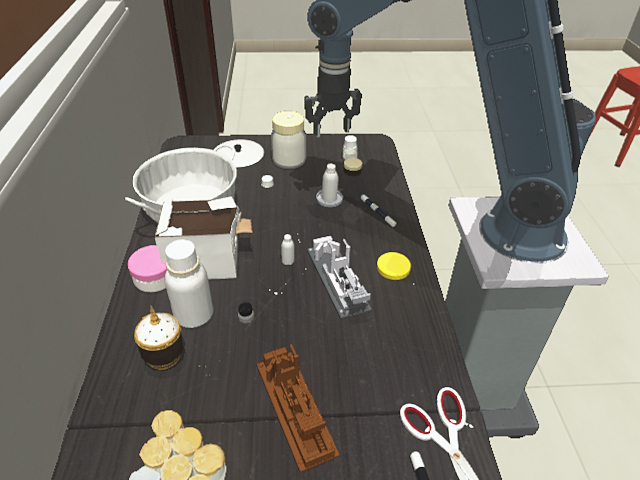

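The flask stands upright in the dish (side view 330,185; wrist view body at 316,215 inside the rim). The jaw is back, the bystanders are where they were, and the gripper is clear.

```bash
python3 -c "
from workcell import arm
print(arm.close_job())"
```

```text
the job is handed in; nothing more can be done
None
```

The flask is out of the clamp and standing upright in the round steel dish. I handed the job in at about 23.7 s of the 72 s allowed.

- **Pawl:** I felt for the thumb pad and touched it about 1.5 mm below its nominal height. I then pressed to about 6–7.5 N. At one point early on the pad eased up a little as the fingers slid to the lip. I backed off and pressed again before going on. The highest reading on the pad was about 8.4 N, against the 20 N at which the pawl bends.
- **Jaw:** I pushed it back by the lip with the pad held down. It moved freely at about 2–3 N until it stiffened at about 6 N, roughly 44 mm along, which matches the end stop. I could not see the pawl's nose, so I judged the lift from the forces and from the jaw's motion.
- **Flask:** I gripped it at 30 N only after the jaw was back and lifted it straight up. I set it down in the dish with about 5 N of contact, at the expected height.

**Last checks:** The wrist and side pictures show the flask upright inside the dish rim, the jaw still back, and the other things apparently where they were. The gripper was clear above, and the wrist force was about zero. The early top and side estimates of the dish position differed by about 5 mm, so I lined up on it with the wrist camera. No check failed at the end.

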